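Let the weighted press plate down onto a bead panel

ROBOT

A 7-joint arm with a two-finger parallel gripper is mounted at the origin on the work surface. World frame = base frame: x ahead of the robot, y to its left, z up, the work surface at z = 0. Lengths are in m, angles in rad, forces in N, time in s.
With the tool pointing down it reaches from about 0.35 to 0.9 m from the base axis. Payload 8.1 kg.
Tool frame: the origin (TCP) lies at the very end of the fingers, on their centre line; the grasp point (between the pads) lies 19 mm behind it (arm.tcp_to_grasp is the z of the grasp point in the tool frame, in m); z points along the fingers, y is the line along which they close (so a half turn about z gives the same grasp; the last joint's range is limited). The gripper opens to 92 mm and grips with 3 to 60 N. Pads are 19 mm wide; open, the fingers measure 130 mm over their backs; the gripper's body (75 mm by 190 mm) begins 47 mm behind the grasp point.
Start: joints at [1.141, 0.434, 0.025, 1.573, -0.012, 1.134, -0.075], TCP at [0.201, -0.592, 0.227] pointing down, gripper open.
Joint ranges: [-2.62, 2.62], [-0.44, 2.09], [-1.27, 1.32], [0.08, 2.57], [-1.32, 4.46], [0.12, 2], [-2.74, 2.74]. Speed limits (rad/s): [2.22, 2.22, 3.01, 3.01, 3.14, 3.14, 3.14].

INTERFACE

Orientations are given as a rotation vector (axis times angle).
In Python, from cell import readout, vision, sign_off, arm gives the robot as it stands. The module is installed in compiled form; this text tells all that it offers.
- The arm moves only by the shell command python3 -m creep 'ROWS' [FORCE]. ROWS is JSON, a list of rows, each a list of 5 numbers: the shift along the tool's x, y, z in units of 4 cm (1.0 is 4 cm), then the turn about the tool's z in units of 4 degrees (1.0 is 4 degrees), then the opening, from 0 (shut) to 1 (fully open). A call has 1 to 12 rows; each row shifts and turns the commanded pose from where the row before left it, along the tool's axes as they then stand; what a row does not reach is not made up. A row lasts 1/8 s, in which the tool goes at most 62.5 mm and 10.7 degrees, less where a joint would pass 70% of its speed; a pose out of reach is approached as far as the arm can. A call with a number of a shift or a turn outside -1 to 1 is refused whole. A call with a gripper value outside its range is refused whole. The fingers move at their own pace and stop on an object; FORCE is the grip in N (left out, the last holds). Time passes only in rows, so rows that do not move let the fingers close. It gives the time, the measured TCP pose, the force, the opening and the grip force at its end, in the units of the state.
- readout.observe(): the state, without advancing time (a new reading comes with each control period).
- vision.get_image(name): name is "scene" or "top" or "wrist"; returns a dict with "pixels" (480x640x3 uint8, blue, green, red), "z_map" (480x640 float32, m along the optical axis (not along the pixel's ray), 0 where there is no reading), "camera_matrix" (3x3 intrinsics, pixels), "position" and "rotation" of the camera in the world. Camera axes: x right, y up, looking along -z (the intrinsics and any distortion apply to the point x, -y, -z); pixel columns grow to the right and rows downward; lengths in m; the calibration is good to about 2 mm. A picture is of the moment at which its call begins.
- sign_off(): hands the job in; it is judged then, once.
The state is a dict: "clock": time; "joints": joint angles; "dq": joint speeds; "joint_efforts": joint torques, N m; "position": TCP position; "ee_rot": TCP orientation; "force": force on the tool from outside, world axes, zero at the start; "ft_torque": the same for the moment, N m; "width": opening from 0.0 (shut) to 1.0 (fully open); "gripper_force": force on a finger pad.
Only numpy, scipy, OpenCV 4.12 (cv2) and the standard library are available. Lean on these libraries where they do the work, as an engineer would, in place of code of your own. Each camera call takes 0.05 s, during which the arm holds its last target. There are 200 camera calls.

TASK

The press's heavy plate hangs on the ratchet; let it down gently so that its own weight presses the bead panel flat. Lift the yellow pawl lever up to its stop, wind the crank up a touch so that the pawl springs out, then, never letting the crank go, let it turn back slowly under the weight until the whole weight has settled on the panel and its sprung bed and the crank goes slack in the hand, and only then let go. Do not let the crank run or force the plate down with it, and leave the panel where it lies and the other things on the table alone.

Things in the scene. Friction and masses are not known exactly. Their poses are not given: they have to be found in the camera images.
- press: Hand-cranked dead-weight press, bolted down: base 280 (x) x 160 (y) x 25 mm, two upright columns, crosshead 250 x 70 mm from 190 to 260 mm above the table, toothed rack through its middle (top at 335 mm at the start). Origin under the base's middle, z up. The crankshaft lies along the press's y: red-gripped crank on its -y end, ratchet wheel, pawl and yellow lever on its +y end.
- shaft_axis (a point): Point on the crankshaft's axis (which runs along the press's y, 225 mm above the table), level along y with the middle of the red crank grip. Its axes are those of the press.
- grip_mid (a point): Middle of the red crank grip: a round sleeve, diameter 26 mm, length 84 mm, along the press's y, spinning freely on its pin 65 mm from the shaft's axis. Room all round; the crank's arm is 53 mm away on the +y side. The plate's weight drives the grip over the top towards the press's -x. Weight felt on the grip with the pawl out: 8 to 12 N; let go, the crank runs away at once.
- crank (a joint): Crank angle, rad: 0 at the start, growing as it turns back and the plate comes down (grip over the top towards the press's -x, then down); negative when wound up (top stop at -0.5). 16 mm of plate travel per rad. At 0 the grip stands 1.0 rad from straight up, on the press's +x side. The plate meets the panel somewhere between 2.0 and 2.9; its whole weight rests there some way further, when nothing is left to hold on the grip.
- lever_knob (a point): Middle of the free part of the yellow knob of the pawl lever: a round stub 16 mm in diameter, 52 mm long, along the press's y, 78 mm from the lever's pivot on the pivot's +x side, 12 deg above level at the start. Free room round it.
- lever_pivot (a point): Point on the lever's pin (axis along the press's y), level along y with lever_knob.
- pawl_lever (a joint): Lever angle, rad: 0 down (pawl sprung into the ratchet), growing as the knob is lifted, stop at 0.70 (pawl sprung out). Its pin is stiff (about 4 N at the knob): it stays where left. Under the weight the pawl stays jammed in its tooth even with the lever up; it springs out only when the crank is wound up a little (0.05 to 0.1 rad) to unload it.
- pawl_nose (a point): Nose of the steel pawl, 51 mm from the press's middle on the ratchet side. At the start, in a tooth at the top of the 66 mm, 12-tooth wheel, it is about 253 mm above the table; sprung out it stands about 17 mm higher.
- platen: Steel pressing plate with its rack; origin in the middle of its underside. 150 x 130 x 24 mm, about 3.6 kg. It starts 100 mm above the table and slides straight up and down.
- panel_mid (a point): Centre (half-way up) of the fused-bead panel in the press, turquoise with a red and pink heart, 90 x 90 x 8 mm, lying within 15 mm of the middle of the press, loose on the plywood bed board (130 x 125 mm), which is carried on four springs and sinks several mm under the weight; how high it stands differs from time to time.
- bead_case: clear divided case of beads, 190 x 270 x 35 mm, origin under its middle
- bead_jar: clear round jar of beads, 90 mm across, 128 mm tall, origin under its middle
- juice: juice bottle with green cap, 64 mm across, 186 mm tall, origin under its middle
- pegboard: white square peg board with a half-laid bead pattern, 150 x 150 x 12 mm, origin under its middle
- scissors: craft scissors lying flat, 170 mm long, origin near the pivot
- marker: black marker lying on the table, 140 mm long, 19 mm thick
- wood_bird: small plywood bird cut-out lying flat, 100 mm long, 5 mm thick
- done_panel: finished violet bead panel with a yellow star, 90 x 90 x 8 mm, lying on the table below the crank

How it is judged:
By the outcome, as a careful person would: the job done as asked, in the order asked, and still so for the second after the job is handed in, with the robot touching nothing.
It also fails if it takes over 72 s, if anything falls off the work surface, if the arm or the gripper's body presses on something with over 40 N, if the wrist force passes 120 N, or if a joint passes its speed limit or range.

## Working session

There is one attempt and no reset: what is moved stays moved. The work goes in short steps, Python scripts to look and compute and a shell command to move; the robot and the scene stay as the last step left them, time stands still between calls to the robot, and variables do not carry over. Pictures are saved under pics/ and viewed, at most 10 in all, crops included, and the job is handed in when it is done.

```bash
mkdir -p pics; ls
python3 - <<'E'
from cell import readout, vision, arm
import cv2,numpy as np
s=readout.observe(); print(s); print(arm, getattr(arm,'tcp_to_grasp',None))
for n in ("scene","top"):
    d=vision.get_image(n); cv2.imwrite(f"pics/{n}0.png",d["pixels"]); np.savez(f"pics/{n}0.npz",**d); print(n,d["position"],d["rotation"],d["camera_matrix"])
E
```

```text
pics
{'clock': 0.0, 'joints': array([ 1.14142411,  0.43520222,  0.02498273,  1.57411873, -0.0115953 ,
        1.13398367, -0.07509072]), 'dq': array([-4.09327998e-05, -5.87220286e-04, -7.96051707e-04,  6.17536901e-04,
        1.47142878e-03,  1.14720928e-03,  3.35961517e-04]), 'joint_efforts': array([ 4.36120654e-04, -6.67852592e+01,  9.85125862e-01, -3.14465690e+01,
       -6.06584083e-02,  4.28557734e-02,  1.66671293e-04]), 'position': array([ 0.20038919, -0.59145743,  0.22594962]), 'ee_rot': array([-3.09827621e+00, -5.10660805e-01,  6.31081527e-04]), 'force': array([-0.1643987 , -0.26379029, -0.59650263]), 'ft_torque': array([-0.01778578,  0.02588144,  0.00517555]), 'gripper_force': 0.0, 'width': 0.999761840356674}
<Robot object at 0x7f970f5dfb60> -0.0188
scene [ 1.3863526  -0.32156306  0.76218131] [0.85274582 0.6409408  1.13292353] [[435.44310029   0.         317.48960561]
 [  0.         435.44310029 236.62142505]
 [  0.           0.           1.        ]]
top [ 0.34428018 -0.0279837   1.58555838] [ 0.10050095 -0.10470183 -1.56113123] [[589.11755948   0.         319.1099194 ]
 [  0.         589.11755948 244.48308035]
 [  0.           0.           1.        ]]
```

View pics/scene0.png

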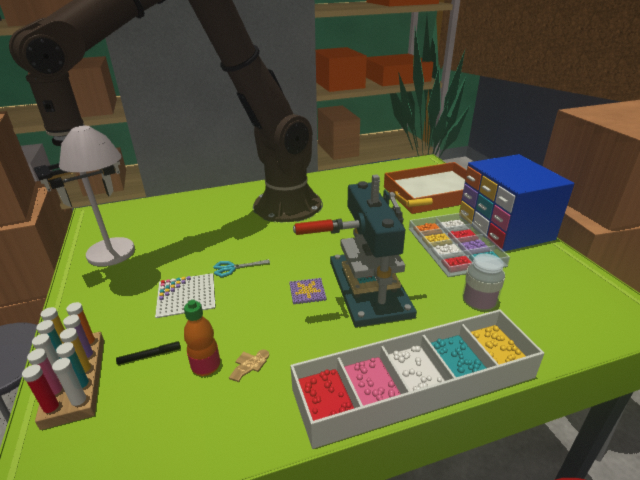

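View pics/top0.png

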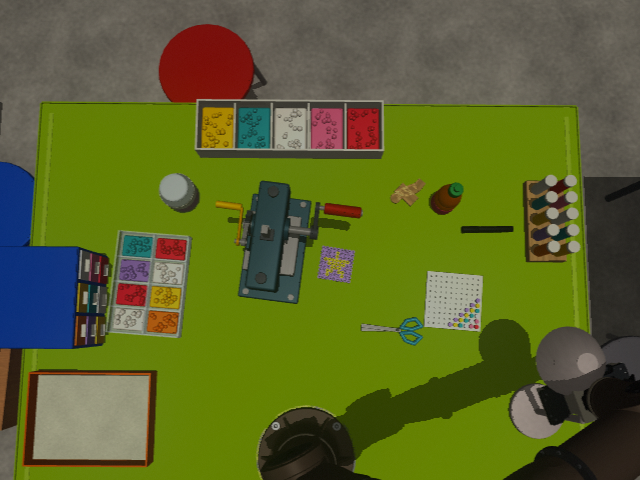

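The scene view shows the press near (375,250), with the red grip at (318,227) and the yellow knob at (415,203). The top view shows the grip at (343,210), the knob at (228,206) and the crosshead centre at about (268,238).

```bash
cat > h.py <<'E'
import numpy as np,cv2
from scipy.spatial.transform import Rotation as R
def load(f): return dict(np.load(f))
def dep(d,u,v,z=None):
    K=d["camera_matrix"]
    if z is None:
        z=d["z_map"][int(v),int(u)]
    p=np.array([(u-K[0,2])/K[0,0]*z,-(v-K[1,2])/K[1,1]*z,-z])
    return R.from_rotvec(d["rotation"]).apply(p)+d["position"]
def cloud(d):
    K=d["camera_matrix"];v,u=np.mgrid[:480,:640];z=d["z_map"]
    p=np.stack([(u-K[0,2])/K[0,0]*z,-(v-K[1,2])/K[1,1]*z,-z],-1).reshape(-1,3)
    return (R.from_rotvec(d["rotation"]).apply(p)+d["position"]).reshape(480,640,3)
def proj(d,p):
    q=R.from_rotvec(d["rotation"]).inv().apply(np.atleast_2d(p)-d["position"]);K=d["camera_matrix"]
    return np.c_[K[0,0]*q[:,0]/-q[:,2]+K[0,2],K[1,1]*-q[:,1]/-q[:,2]+K[1,2]]
E
python3 - <<'E'
from h import *
for n in("top","scene"):
    d=load(f"pics/{n}0.npz");C=cloud(d);hsv=cv2.cvtColor(d["pixels"],cv2.COLOR_BGR2HSV)
    H,S,V=cv2.split(hsv)
    box=(C[...,0]>.3)&(C[...,0]<.75)&(C[...,1]>-.3)&(C[...,1]<.3)&(C[...,2]>.15)
    for nm,m in(("red",((H<8)|(H>172))&(S>170)),("yel",(H>18)&(H<30)&(S>150))):
        m=m&box;P=C[m]
        if len(P)<5: print(n,nm,len(P));continue
        print(n,nm,len(P),P.mean(0).round(4),'min',np.percentile(P,2,0).round(3),'max',np.percentile(P,98,0).round(3))
        a=np.linalg.svd(P-P.mean(0),full_matrices=False)[2][0];print('axis',a.round(3))
    # teal crosshead top
    m=box&(C[...,2]>.245)&(C[...,2]<.27)&(H>80)&(H<105)&(S>60);
    if n=='top':
        P=C[m];r=cv2.minAreaRect((P[:,:2]*1000).astype(np.float32));print('cross',r,P[:,2].mean(),cv2.boxPoints(r))
    im=d["pixels"]
    c=im[170:310,190:380] if n=='top' else im[160:330,270:460]
    cv2.imwrite(f"pics/{n}crop.png",cv2.resize(c,None,fx=4,fy=4,interpolation=cv2.INTER_CUBIC)[:600] if n=='top' else cv2.resize(c,None,fx=3.5,fy=3.5,interpolation=cv2.INTER_CUBIC))
E
```

```text
top red 370 [ 0.5713 -0.0772  0.4043] min [ 0.344 -0.121  0.267] max [ 0.61  -0.028  1.586]
axis [ 0.189 -0.041 -0.981]
top yel 310 [0.5686 0.1416 0.3748] min [ 0.344 -0.084  0.266] max [0.612 0.2   1.586]
axis [ 0.181  0.138 -0.974]
cross ((541.2094116210938, 85.75474548339844), (85.15998077392578, 247.74012756347656), 82.61636352539062) 0.25886190841549805 [[412.89444   59.44667 ]
 [658.5803    27.608994]
 [669.5244   112.06282 ]
 [423.8385   143.9005  ]]
scene red 278 [ 0.6055 -0.0832  0.2718] min [ 0.595 -0.123  0.264] max [ 0.614 -0.045  0.277]
axis [ 0.135  0.991 -0.017]
scene yel 263 [0.596  0.1348 0.2801] min [ 0.53  -0.114  0.254] max [0.615 0.199 0.29 ]
axis [0.013 0.996 0.09 ]
```

View pics/topcrop.png

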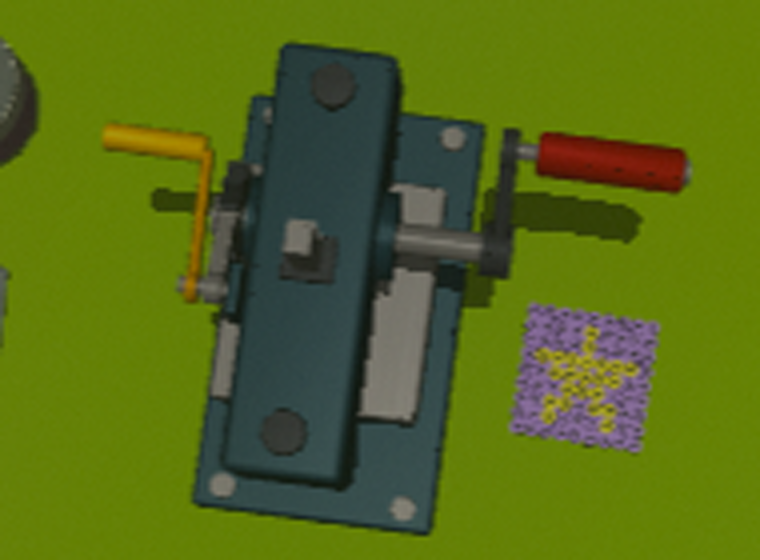

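View pics/scenecrop.png

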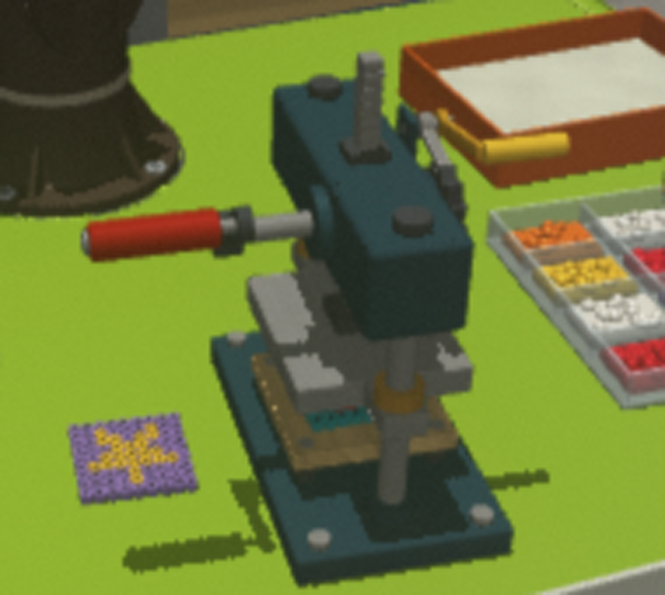

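The top crop shows the red grip centred at (613,161) and the yellow knob from (104,136) to (205,146). The scene crop shows the grip from (88,243) to (222,230), the knob from (485,152) to (568,145), and the gripper's lamp neighbour at the left. Next I triangulate these points.

Run:
```python
from h import *
t=load("pics/top0.npz");s=load("pics/scene0.npz")
def tri(a,b):
    A=np.zeros((3,3));y=np.zeros(3);L=[]
    for d,(u,v) in((t,a),(s,b)):
        o=d["position"];r=dep(d,u,v,1.)-o;r/=np.linalg.norm(r);M=np.eye(3)-np.outer(r,r);A+=M;y+=M@o;L.append((o,M))
    p=np.linalg.solve(A,y);return p.round(4),[round(float(np.linalg.norm(M@(p-o)))*1000,1) for o,M in L]
T=lambda x,y:(x/4+190,y/4+170)
S=lambda x,y:(x/3.5+270,y/3.5+160)
for n,a,b in(("grip",T(613,161),S(155,237)),("gripOut",T(687,171),S(88,243)),("gripIn",T(540,152),S(222,230)),("knobOut",T(104,136),S(568,144)),("knobIn",T(206,147),S(485,152)),("rack top",T(301,234),S(370,60)),("pivotish",T(188,289),S(440,115))): print(n,*tri(a,b))
C=cloud(t);z=C[...,2]
print('shaft',C[230,298:306].round(3).tolist()[:2])
r=C[225:232,260:268].reshape(-1,3);print('rack',r[r[:,2]>.3].mean(0))
m=C[330:385,540:600].reshape(-1,3);m=m[(m[:,2]<.6)&(m[:,2]>.05)];print('lamp',m.min(0),m.max(0))
```

```text
grip [ 0.5983 -0.0835  0.2617] [2.1, 2.1]
gripOut [ 0.5925 -0.1257  0.2628] [2.0, 2.0]
gripIn [ 0.6036 -0.0412  0.2611] [2.8, 2.8]
knobOut [0.6073 0.204  0.2799] [2.0, 2.0]
knobIn [0.6009 0.1459 0.2815] [1.6, 1.6]
rack top [0.5434 0.0865 0.3327] [1.2, 1.2]
pivotish [0.5214 0.1549 0.2697] [0.8, 0.8]
shaft [[0.554, 0.018, 0.242], [0.555, 0.016, 0.241]]
rack [0.53897151 0.08452622 0.36198649]
lamp [ 0.22263431 -0.6019414   0.35583273] [ 0.33182432 -0.47934038  0.44541617]
```

Run:
```python
from h import *
t=load("pics/top0.npz");s=load("pics/scene0.npz")
for p in [(525,410),(545,430),(530,405),(570,335),(545,355),(570,358),(600,360),(555,395),(600,390)]: print('t',p,dep(t,*p).round(3))
for p in [(110,252),(95,215),(90,170),(65,160),(118,160),(90,135),(70,195),(125,185),(60,130),(60,185)]: print('s',p,dep(s,*p).round(3))
print(proj(t,[[.2,-.591,.226]]),proj(s,[[.2,-.591,.226]]))
```

```text
t (525, 410) [ 0.121 -0.569  0.014]
t (545, 430) [ 0.072 -0.619  0.015]
t (530, 405) [ 0.135 -0.581  0.018]
t (570, 335) [ 0.322 -0.532  0.4  ]
t (545, 355) [ 0.282 -0.486  0.385]
t (570, 358) [ 0.279 -0.517  0.429]
t (600, 360) [ 0.275 -0.574  0.431]
t (555, 395) [ 0.198 -0.522  0.335]
t (600, 390) [ 0.221 -0.56   0.455]
s (110, 252) [ 0.141 -0.597  0.019]
s (95, 215) [ 0.139 -0.604  0.149]
s (90, 170) [ 0.338 -0.538  0.363]
s (65, 160) [ 0.31  -0.589  0.384]
s (118, 160) [ 0.299 -0.48   0.363]
s (90, 135) [ 0.292 -0.525  0.429]
s (70, 195) [-0.829 -0.903 -0.197]
s (125, 185) [-0.871 -0.651 -0.203]
s (60, 130) [ 0.24  -0.595  0.433]
s (60, 185) [ 0.251 -0.633  0.301]
[[566.07933438 388.17240069]] [[ 89.74166299 200.08697233]]
```

Run:
```python
from h import *
from cell import vision
s=load("pics/scene0.npz");im=s["pixels"]
for v in range(170,245,8):
    print(v,[dep(s,u,v).round(2).tolist() for u in range(84,106,3)])
w=vision.get_image("wrist");np.savez("pics/w0.npz",**w)
c=cv2.resize(im[100:280,0:180],None,fx=2.2,fy=2.2,interpolation=cv2.INTER_CUBIC)
cv2.imwrite("pics/a.png",np.hstack([c,cv2.resize(w["pixels"],(400,396))]))
```

```text
170 [[0.34, -0.55, 0.36], [0.34, -0.54, 0.36], [0.34, -0.54, 0.36], [0.34, -0.53, 0.36], [-0.81, -0.75, -0.08], [-0.81, -0.74, -0.08], [0.22, -0.54, 0.31], [0.21, -0.53, 0.31]]
178 [[0.15, -0.6, 0.27], [0.14, -0.59, 0.27], [-0.82, -0.79, -0.12], [-0.8, -0.77, -0.11], [-0.82, -0.76, -0.12], [-0.81, -0.75, -0.12], [-0.81, -0.74, -0.13], [0.19, -0.54, 0.28]]
186 [[0.14, -0.61, 0.24], [0.14, -0.6, 0.24], [0.14, -0.59, 0.24], [-0.82, -0.79, -0.16], [-0.82, -0.77, -0.16], [-0.81, -0.76, -0.16], [-0.81, -0.75, -0.16], [0.19, -0.55, 0.26]]
194 [[-0.81, -0.84, -0.2], [0.14, -0.61, 0.22], [0.14, -0.6, 0.22], [0.14, -0.59, 0.21], [-0.8, -0.78, -0.2], [-0.81, -0.77, -0.2], [-0.8, -0.76, -0.2], [-0.79, -0.74, -0.2]]
202 [[-0.76, -0.84, -0.21], [-0.75, -0.82, -0.21], [0.14, -0.61, 0.19], [0.14, -0.6, 0.19], [0.13, -0.59, 0.19], [-0.75, -0.77, -0.22], [-0.76, -0.76, -0.23], [-0.75, -0.74, -0.22]]
210 [[-0.21, -0.71, 0.0], [-0.22, -0.71, 0.0], [-0.21, -0.69, 0.0], [0.13, -0.61, 0.16], [0.14, -0.6, 0.17], [0.13, -0.59, 0.16], [-0.19, -0.65, 0.0], [-0.19, -0.64, 0.0]]
218 [[-0.15, -0.71, 0.0], [-0.15, -0.7, 0.0], [-0.15, -0.69, -0.0], [-0.14, -0.68, 0.0], [0.13, -0.61, 0.14], [0.13, -0.6, 0.13], [-0.13, -0.65, 0.0], [-0.12, -0.64, 0.0]]
226 [[-0.08, -0.7, 0.01], [-0.09, -0.69, -0.0], [-0.09, -0.68, 0.0], [-0.09, -0.67, -0.0], [-0.08, -0.66, -0.0], [0.14, -0.6, 0.11], [0.13, -0.6, 0.11], [-0.07, -0.63, 0.0]]
234 [[-0.04, -0.7, 0.0], [-0.03, -0.69, -0.0], [-0.03, -0.68, 0.0], [-0.02, -0.66, 0.0], [-0.02, -0.66, 0.0], [-0.02, -0.65, 0.0], [0.13, -0.61, 0.08], [0.13, -0.6, 0.08]]
242 [[0.02, -0.69, -0.0], [0.02, -0.68, 0.0], [0.03, -0.67, 0.0], [0.03, -0.66, 0.0], [0.04, -0.65, 0.0], [0.07, -0.63, 0.02], [0.07, -0.63, 0.02], [0.13, -0.6, 0.05]]
```

View pics/a.png

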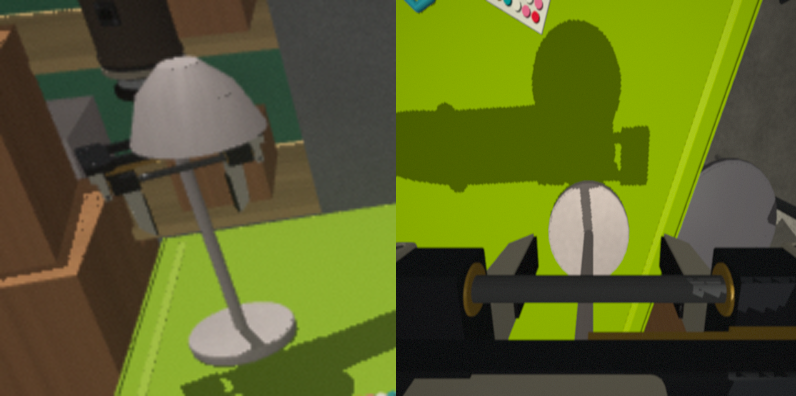

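Run:
```python
from h import *
w=load("pics/w0.npz");Rt=R.from_rotvec([-3.098276,-.510661,.0006]);p0=np.array([.2004,-.5915,.226])
print('cam',Rt.inv().apply(w["position"]-p0).round(3),'look',Rt.inv().apply(R.from_rotvec(w["rotation"]).apply([0,0,-1])).round(2))
for n in("top","scene"):
    d=load(f"pics/{n}0.npz");C=cloud(d);im=d["pixels"].astype(int)
    g=(im.min(-1)>75)&(im.max(-1)-im.min(-1)<40)
    m=g&(abs(C[...,0]-.24)<.2)&(abs(C[...,1]+.56)<.2)&(C[...,2]>.2)&(C[...,2]<.6)
    P=C[m];Q=Rt.inv().apply(P-p0)
    for lo in np.arange(.2,.6,.03):
        k=(P[:,2]>lo)&(P[:,2]<lo+.03)
        if k.sum()>5: print(n,round(lo,2),k.sum(),'toolx',np.percentile(Q[k,0],[1,50,99]).round(3),'y',np.percentile(Q[k,1],[1,50,99]).round(3))
```

```text
cam [ 0.079 -0.    -0.158] look [-0.29 -0.    0.96]
top 0.38 46 toolx [0.061 0.067 0.089] y [-0.076 -0.07  -0.063]
top 0.41 1019 toolx [0.061 0.088 0.116] y [-0.068 -0.035  0.019]
top 0.44 152 toolx [0.066 0.082 0.102] y [-0.044 -0.026 -0.002]
scene 0.2 43 toolx [-0.066 -0.059 -0.055] y [-0.016 -0.011 -0.006]
scene 0.23 136 toolx [-0.062  0.009  0.014] y [-0.062 -0.009  0.062]
scene 0.26 137 toolx [-0.059  0.01   0.015] y [-0.064 -0.008  0.064]
scene 0.29 55 toolx [-0.041  0.035  0.041] y [-0.09  -0.007  0.088]
scene 0.32 18 toolx [0.032 0.036 0.041] y [-0.089 -0.08   0.091]
scene 0.35 559 toolx [0.079 0.136 0.15 ] y [-0.084 -0.01   0.045]
scene 0.38 804 toolx [0.077 0.128 0.144] y [-0.077 -0.013  0.037]
scene 0.41 664 toolx [0.037 0.108 0.131] y [-0.067 -0.016  0.025]
scene 0.44 91 toolx [0.061 0.086 0.103] y [-0.042 -0.022 -0.003]
```

The crop shows the lamp stem beside the gripper, on its −x side, and the shade on the +x side. I'll slide out sideways along −tool y, leaning slightly to −x, and watch the force.

```bash
python3 -m creep '[[-0.2,-0.1,0,0,1],[0,-0.3,0,0,1],[0,-0.4,0,0,1]]' 20; python3 -m creep '[[0,-0.5,0,0,0.6],[0,-0.5,0,0,0.6],[0,-0.8,0,0,0.6],[0,-1,0,0,0.6],[0,-1,0,0,0.6],[0,-1,0,0,0.6]]'
```

```text
clock: 0.52
position: [0.1821, -0.5634, 0.2266]
ee_rot: [-3.1, -0.51, 0.0]
force: [0.6, 0.8, 0.3]
width: 1.0
gripper_force: 0.0
clock: 1.27
position: [0.1203, -0.3804, 0.2267]
ee_rot: [3.1, 0.511, 0.0]
force: [0.1, 0.5, 0.6]
width: 0.597
gripper_force: 0.0
```

```bash
python3 -m creep '[[0,0,-0.28,-1,0.6],[0,0,-0.28,-1,0.6],[0,0,-0.28,-1,0.6],[0,0,-0.28,-1,0.6],[0,0,-0.28,-1,0.6],[0,0,-0.28,-1,0.6],[0,0,-0.28,-1,0.6],[0,0,-0.28,-1,0.6]]'; python3 -m creep '[[0,0,-0.28,-1,0.6],[0,0,-0.28,-1,0.6],[0,0,-0.28,-1,0.6],[0,0,-0.28,-1,0.6],[0,0,-0.28,-1,0.6],[0,0,-0.28,-1,0.6],[0,0,-0.28,-1,0.6],[0,0,-0.28,-1,0.6]]'; python3 -m creep '[[0,1,0,0,0.6],[0,1,0,0,0.6],[0,1,0,0,0.6],[0,1,0,0,0.6],[0,0,0,0,0.6]]'
python3 - <<'E'
from h import *
from cell import readout
s=readout.observe();r=R.from_rotvec(s["ee_rot"]).as_matrix();print(r[:,:2].T.round(3),s["joints"].round(2))
print(r.T@(np.array([.606,.186,.40])-s["position"])/.04)
E
```

```text
clock: 2.28
position: [0.1207, -0.3815, 0.3166]
ee_rot: [2.837, 1.348, -0.0]
force: [0.0, 0.7, 0.7]
width: 0.599
gripper_force: 0.0
clock: 3.28
position: [0.1207, -0.3815, 0.4062]
ee_rot: [2.356, 2.078, -0.0]
force: [-0.1, -0.7, 0.1]
width: 0.596
gripper_force: 0.0
clock: 3.9
position: [0.2821, -0.4014, 0.4051]
ee_rot: [-2.353, -2.08, -0.001]
force: [0.0, 0.3, 0.4]
width: 0.601
gripper_force: 0.0
[[ 0.123  0.992  0.001]
 [ 0.992 -0.123 -0.   ]] [ 0.97  0.12 -0.14  1.57  0.02  1.46  0.71]
[15.56744936  6.23526707  0.14865619]
```

```bash
python3 -m creep '[[1,1,0,0,0.6],[1,1,0,0,0.6],[1,1,0,0,0.6],[1,1,0,0,0.6],[1,1,0,0,0.6],[1,1,0,0,0.6]]';python3 -m creep '[[1,0.2,0,0,0.6],[1,0,0,0,0.6],[1,0,0,0,0.6],[1,0,0,0,0.6],[1,0,0,0,0.6],[1,0,0,0,0.6],[1,0,0,0,0.6],[1,0,0,0,0.6],[0.8,0,0,0,0.6],[0.5,0,0,0,0.6],[0.3,0,0,0,0.6],[0,0,0,0,0.6]]'
python3 - <<'E'
from h import *
from cell import readout,vision
s=readout.observe();r=R.from_rotvec(s["ee_rot"]).as_matrix();print(s["joints"].round(2))
print(r.T@(np.array([.606,.186,.40])-s["position"])/.04)
w=vision.get_image("wrist");np.savez("pics/w1.npz",**w);cv2.imwrite("pics/w1.png",w["pixels"])
print(proj(w,[[.604,.204,.280],[.599,.152,.280],[.6045,.178,.2807]]))
E
```

```text
clock: 4.65
position: [0.5482, -0.1946, 0.4063]
ee_rot: [2.359, 2.073, -0.002]
force: [0.1, -1.2, -0.9]
width: 0.6
gripper_force: 0.0
clock: 6.15
position: [0.6049, 0.1847, 0.4058]
ee_rot: [2.358, 2.076, -0.001]
force: [-0.3, -0.7, 0.2]
width: 0.599
gripper_force: 0.0
[-0.08  0.42 -0.48  1.2   0.19  1.56 -0.66]
[0.03546229 0.0236578  0.14622432]
[[319.19283385 211.32446442]
 [321.31410148 273.61569442]
 [323.98431932 243.06265905]]
```

View pics/w1.png

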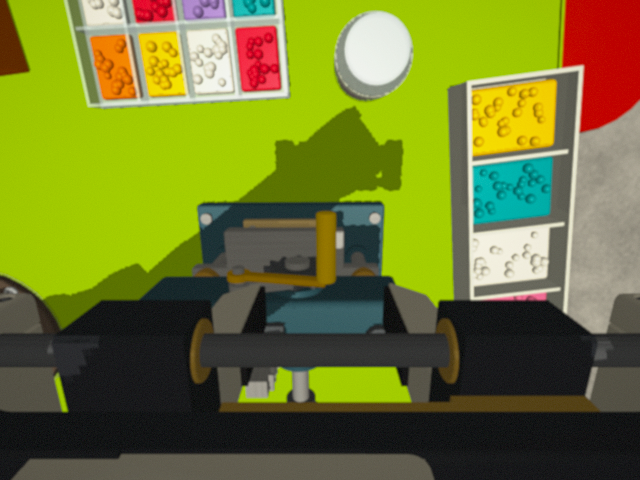

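The knob is at column 326, rows 212–280; the lever runs left to the pivot at about (237,277).

Run:
```python
from h import *
w=load("pics/w1.npz");C=cloud(w);hsv=cv2.cvtColor(w["pixels"],cv2.COLOR_BGR2HSV)
m=(hsv[...,0]>15)&(hsv[...,0]<30)&(hsv[...,1]>150)&(C[...,2]>.26)&(C[...,2]<.33);m[:200]=0;m[295:]=0
for v in (216,225,235,245,255,265): 
    u=np.where(m[v])[0];print(v,u.min(),u.max(),C[v,u].mean(0).round(4),C[v,u,2].max().round(4))
print(proj(w,[[.6045,.178,.2807]]),dep(w,237,277).round(4))
```

```text
216 316 335 [0.6086 0.2012 0.2871] 0.2905
225 316 335 [0.6077 0.1941 0.2869] 0.2891
235 316 334 [0.6063 0.1863 0.2871] 0.2895
245 317 334 [0.6057 0.1782 0.2871] 0.2893
255 317 335 [0.6051 0.1699 0.287 ] 0.2891
265 317 334 [0.6036 0.1616 0.287 ] 0.2888
[[323.98431932 243.06265905]] [0.5281 0.156  0.2753]
```

```bash
python3 -m creep '[[0,0.04,0.6,0,0.6],[0,0,0.8,0,0.6],[0,0,0.8,0,0.6],[0,0,0.7,0,0.6],[0,0,0.5,0,0.6],[0,0,0.2,0,0.4],[0,0,0,0,0.3],[0,0,0,0,0]]' 15;python3 -m creep '[[0,0,0,0,0],[0,0,0,0,0],[0,0,0,0,0]]'
```

```text
clock: 7.2
position: [0.607, 0.1847, 0.263]
ee_rot: [2.358, 2.075, 0.002]
force: [-0.3, -0.5, -0.4]
width: 0.321
gripper_force: 0.0
clock: 7.58
position: [0.606, 0.185, 0.2625]
ee_rot: [-2.357, -2.076, 0.0]
force: [-4.5, 0.2, 5.4]
width: 0.172
gripper_force: 15.0
```

```bash
python3 -m creep '[[0,-0.05,-0.19,0,0],[0,-0.07,-0.18,0,0],[0,-0.09,-0.175,0,0],[0,-0.1,-0.165,0,0],[0,0,0,0,0]]';python3 -m creep '[[0,-0.12,-0.155,0,0],[0,-0.135,-0.14,0,0],[0,-0.15,-0.125,0,0],[0,0,0,0,0]]'; python3 -m creep '[[0,-0.06,-0.05,0,0],[0,-0.03,-0.02,0,0],[0,0,0,0,0]]'
```

```text
clock: 8.2
position: [0.595, 0.1864, 0.2919]
ee_rot: [2.357, 2.075, 0.004]
force: [3.9, 1.3, 3.6]
width: 0.17
gripper_force: 15.0
clock: 8.7
position: [0.581, 0.1882, 0.3099]
ee_rot: [2.356, 2.072, 0.011]
force: [7.9, -0.1, 9.7]
width: 0.165
gripper_force: 15.0
clock: 9.07
position: [0.5782, 0.1885, 0.3126]
ee_rot: [2.357, 2.07, 0.012]
force: [10.6, 0.1, 8.7]
width: 0.171
gripper_force: 15.0
```

```bash
python3 -m creep '[[0,0.05,0.05,0,0.2],[0,0,0,0,0.4],[0,0,0,0,0.6],[0,0,-0.5,0,0.6],[0,0,-1,0,0.6],[0,0,-1,0,0.6],[0,0.4,-0.4,0,0.6],[0,0,0,0,0.6]]'
python3 - <<'E'
from h import *
from cell import vision
w=vision.get_image("wrist");np.savez("pics/w2.npz",**w);C=cloud(w);hsv=cv2.cvtColor(w["pixels"],cv2.COLOR_BGR2HSV)
m=(hsv[...,0]>15)&(hsv[...,0]<30)&(hsv[...,1]>150)&(C[...,2]>.29)&(C[...,2]<.36)
for v in range(200,300,10): 
    u=np.where(m[v])[0]
    if len(u): print(v,u.min(),u.max(),C[v,u].mean(0).round(4),C[v,u,2].max().round(4))
E
```

```text
clock: 10.07
position: [0.593, 0.1865, 0.4243]
ee_rot: [2.359, 2.075, 0.001]
force: [0.6, 0.3, -1.1]
width: 0.599
gripper_force: 0.0
220 294 313 [0.5815 0.2069 0.3268] 0.3281
230 294 313 [0.581  0.2009 0.332 ] 0.334
240 294 313 [0.5799 0.1937 0.332 ] 0.3337
250 294 313 [0.579  0.1864 0.3322] 0.3343
260 295 314 [0.5786 0.1789 0.3322] 0.3343
270 295 314 [0.5775 0.1712 0.332 ] 0.3347
280 267 314 [0.5629 0.1581 0.315 ] 0.3336
290 283 314 [0.57   0.1539 0.3266] 0.3342
```

```bash
python3 -m creep '[[-0.5,0,0,0,0.6],[-1,0.2,0,0,0.6],[-1,0.2,0,0,0.6],[-1,0.2,0,0,0.6],[-1,0.2,0,0,0.6],[-1,0.16,0,0,0.6],[-0.9,0,0.3,0,0.6],[-0.5,0,0.5,0,0.6],[0,0,0,0,0.6]]'
python3 - <<'E'
from h import *
from cell import vision,readout
print(readout.observe()["joints"].round(2))
w=vision.get_image("wrist");np.savez("pics/w3.npz",**w);C=cloud(w);hsv=cv2.cvtColor(w["pixels"],cv2.COLOR_BGR2HSV)
m=((hsv[...,0]<8)|(hsv[...,0]>172))&(hsv[...,1]>150)&(C[...,2]>.24)&(C[...,2]<.3)
for v in range(140,330,10): 
    u=np.where(m[v])[0]
    if len(u)>4: print(v,u.min(),u.max(),C[v,u].mean(0).round(4),C[v,u,2].max().round(4))
E
```

```text
clock: 11.25
position: [0.5935, -0.0953, 0.3899]
ee_rot: [-2.361, -2.069, 0.006]
force: [-0.4, 0.3, 0.5]
width: 0.598
gripper_force: 0.0
[ 0.35  0.35 -0.41  1.32  0.14  1.5  -0.18]
170 314 344 [ 0.6038 -0.0445  0.2732] 0.2769
180 314 344 [ 0.6029 -0.0517  0.2732] 0.2768
190 314 344 [ 0.602  -0.0591  0.2731] 0.2757
200 315 343 [ 0.601  -0.0665  0.2733] 0.2762
210 315 343 [ 0.6001 -0.0741  0.2734] 0.2762
220 315 343 [ 0.5991 -0.0818  0.2735] 0.2767
230 315 343 [ 0.5981 -0.0896  0.2735] 0.2767
240 316 343 [ 0.5975 -0.0975  0.2737] 0.276
250 316 343 [ 0.5965 -0.1057  0.2734] 0.2757
260 316 343 [ 0.5954 -0.1138  0.2735] 0.2766
270 322 337 [ 0.5944 -0.1218  0.2745] 0.276
```

```bash
python3 -m creep '[[0.1,0.1,0.5,0,0.6],[0,0,0.8,0,0.6],[0,0,0.8,0,0.6],[0,0,0.8,0,0.6],[0,0,0.6,0,0.6],[0,0,0.17,0,0.5],[0,0,0,0,0.4],[0,0,0,0,0.3]]' 35;python3 -m creep '[[0,0,0,0,0],[0,0,0,0,0],[0,0,0,0,0]]'
python3 - <<'E'
from h import *
from cell import readout
s=readout.observe();print(s["position"],R.from_rotvec(s["ee_rot"]).as_matrix().round(3).tolist())
E
```

```text
clock: 12.3
position: [0.6007, -0.0883, 0.2465]
ee_rot: [2.357, 2.076, 0.002]
force: [-4.5, 1.1, -0.1]
width: 0.341
gripper_force: 2.8
clock: 12.68
position: [0.5987, -0.088, 0.2456]
ee_rot: [-2.356, -2.075, 0.002]
force: [-6.8, 1.7, 1.7]
width: 0.275
gripper_force: 35.0
[ 0.59874251 -0.08803052  0.24564596] [[0.126, 0.992, -0.002], [0.992, -0.126, 0.0], [0.0, -0.002, -1.0]]
```

```bash
python3 -m creep '[[0,0.04,0.06,0,0],[0,0.03,0.06,0,0],[0,0.03,0.06,0,0],[0,0,0,0,0]]'; python3 -m creep '[[0,0,0,0,0],[0,0,0,0,0]]'
python3 - <<'E'
from h import *
from cell import readout,vision
for n in("scene",):
    d=vision.get_image(n);np.savez("pics/s2.npz",**d)
    cv2.imwrite("pics/s2.png",cv2.resize(d["pixels"][150:300,310:460],None,fx=4,fy=4,interpolation=cv2.INTER_CUBIC))
E
```

```text
clock: 13.18
position: [0.6028, -0.0885, 0.2387]
ee_rot: [-2.356, -2.075, 0.002]
force: [-7.3, 1.8, 3.9]
width: 0.269
gripper_force: 35.0
clock: 13.42
position: [0.6028, -0.0885, 0.2387]
ee_rot: [-2.356, -2.075, 0.002]
force: [-7.0, 1.7, 4.5]
width: 0.273
gripper_force: 35.0
```

View pics/s2.png

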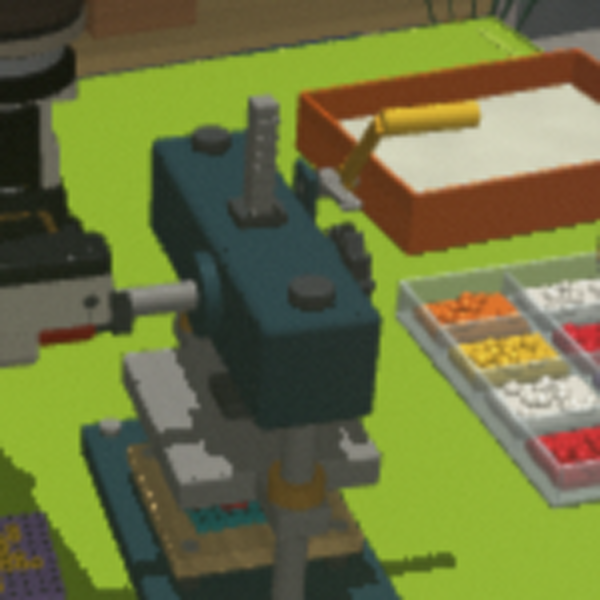

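The crop shows the lever up, with the pawl nose (345,200) standing clear above the wheel (350,255), so it has sprung out. Now the row table for the let-down arc.

Run:
```python
import numpy as np
th=np.arange(-.123,3.6,.05);phi=1-th
Y=65*np.sin(phi)/40;Z=-65*np.cos(phi)/40
y0,z0=Y[0],Z[0];out=[]
for i in range(1,len(th)):
    a=round(Y[i]-y0,3);b=round(Z[i]-z0,3);y0+=a;z0+=b;out.append(f"[0,{a:g},{b:g},0,0]")
for k in range(0,len(out),12):print(round(th[k],2),'['+','.join(out[k:k+12])+']')
```

```text
-0.12 [[0,-0.037,-0.072,0,0],[0,-0.041,-0.071,0,0],[0,-0.044,-0.068,0,0],[0,-0.047,-0.066,0,0],[0,-0.051,-0.064,0,0],[0,-0.053,-0.06,0,0],[0,-0.057,-0.059,0,0],[0,-0.06,-0.055,0,0],[0,-0.062,-0.052,0,0],[0,-0.065,-0.049,0,0],[0,-0.067,-0.046,0,0],[0,-0.069,-0.042,0,0]]
0.48 [[0,-0.071,-0.039,0,0],[0,-0.074,-0.035,0,0],[0,-0.075,-0.032,0,0],[0,-0.076,-0.027,0,0],[0,-0.078,-0.024,0,0],[0,-0.078,-0.02,0,0],[0,-0.08,-0.016,0,0],[0,-0.08,-0.012,0,0],[0,-0.081,-0.008,0,0],[0,-0.081,-0.004,0,0],[0,-0.082,0,0,0],[0,-0.081,0.004,0,0]]
1.08 [[0,-0.081,0.009,0,0],[0,-0.08,0.012,0,0],[0,-0.079,0.016,0,0],[0,-0.079,0.021,0,0],[0,-0.078,0.024,0,0],[0,-0.076,0.028,0,0],[0,-0.075,0.031,0,0],[0,-0.073,0.036,0,0],[0,-0.071,0.039,0,0],[0,-0.069,0.043,0,0],[0,-0.067,0.046,0,0],[0,-0.065,0.049,0,0]]
1.68 [[0,-0.062,0.052,0,0],[0,-0.059,0.056,0,0],[0,-0.057,0.058,0,0],[0,-0.053,0.061,0,0],[0,-0.05,0.064,0,0],[0,-0.048,0.066,0,0],[0,-0.043,0.069,0,0],[0,-0.041,0.07,0,0],[0,-0.036,0.073,0,0],[0,-0.033,0.074,0,0],[0,-0.03,0.076,0,0],[0,-0.025,0.077,0,0]]
2.28 [[0,-0.022,0.078,0,0],[0,-0.017,0.08,0,0],[0,-0.014,0.08,0,0],[0,-0.01,0.08,0,0],[0,-0.005,0.081,0,0],[0,-0.002,0.082,0,0],[0,0.003,0.081,0,0],[0,0.006,0.081,0,0],[0,0.011,0.08,0,0],[0,0.015,0.08,0,0],[0,0.018,0.079,0,0],[0,0.023,0.078,0,0]]
2.88 [[0,0.026,0.077,0,0],[0,0.03,0.076,0,0],[0,0.034,0.073,0,0],[0,0.038,0.072,0,0],[0,0.041,0.071,0,0],[0,0.045,0.067,0,0],[0,0.048,0.066,0,0],[0,0.051,0.063,0,0],[0,0.054,0.061,0,0],[0,0.057,0.057,0,0],[0,0.06,0.055,0,0],[0,0.063,0.052,0,0]]
3.48 [[0,0.065,0.048,0,0],[0,0.068,0.045,0,0]]
```

```bash
cat > st.py <<'E'
from h import *
from cell import readout
s=readout.observe();r=R.from_rotvec(s["ee_rot"]).as_matrix();g=s["position"]
f=r.T@s["force"]
xd=np.array([.992,-.126,0]);ax=np.array([.6028,-.0885,.2387])-xd*.065*np.sin(1.123)-[0,0,.065*np.cos(1.123)]
q=g-ax;X=q@xd;Z=q[2];phi=np.arctan2(X,Z);phi=phi if phi<1.6 else phi-2*np.pi
t=np.array([-np.cos(phi),-np.sin(phi)*-1])  # direction of increasing theta (x,z): (-cos, +sin)
F=np.array([s["force"]@xd,s["force"][2]])
print('theta',round(1-phi,3),'r',round(np.hypot(X,Z)*1000,1),'drive F',round(F@t,1),'radial',round(F@[np.sin(phi),np.cos(phi)],1),'F',s["force"].round(1),'y',g[1].round(4),'w',round(s["width"],3))
E
python3 -m creep '[[0,-0.037,-0.072,0,0],[0,-0.041,-0.071,0,0],[0,-0.044,-0.068,0,0],[0,-0.047,-0.066,0,0]]' >/dev/null; python3 st.py
```

```text
theta 0.079 r 64.7 drive F 6.5 radial -4.5 F [-7.3  1.5  2.4] y -0.0876 w 0.271
```

Past zero with the weight still driving, so the pawl is out. Continuing.

```bash
python3 -m creep '[[0,-0.051,-0.064,0,0],[0,-0.053,-0.06,0,0],[0,-0.057,-0.059,0,0],[0,-0.06,-0.055,0,0],[0,-0.062,-0.052,0,0],[0,-0.065,-0.049,0,0],[0,-0.067,-0.046,0,0],[0,-0.069,-0.042,0,0]]' >/dev/null; python3 st.py
python3 -m creep '[[0,-0.071,-0.039,0,0],[0,-0.074,-0.035,0,0],[0,-0.075,-0.032,0,0],[0,-0.076,-0.027,0,0],[0,-0.078,-0.024,0,0],[0,-0.078,-0.02,0,0],[0,-0.08,-0.016,0,0],[0,-0.08,-0.012,0,0],[0,-0.081,-0.008,0,0],[0,-0.081,-0.004,0,0],[0,-0.082,0,0,0],[0,-0.081,0.004,0,0]]' >/dev/null; python3 st.py
```

```text
theta 0.483 r 64.1 drive F 7.4 radial -4.0 F [-8.2  1.5  0.2] y -0.0852 w 0.274
theta 1.1 r 63.7 drive F 8.6 radial -3.8 F [-8.   2.3 -4.7] y -0.0806 w 0.276
```

```bash
python3 -m creep '[[0,-0.081,0.009,0,0],[0,-0.08,0.012,0,0],[0,-0.079,0.016,0,0],[0,-0.079,0.021,0,0],[0,-0.078,0.024,0,0],[0,-0.076,0.028,0,0],[0,-0.075,0.031,0,0],[0,-0.073,0.036,0,0],[0,-0.071,0.039,0,0],[0,-0.069,0.043,0,0],[0,-0.067,0.046,0,0],[0,-0.065,0.049,0,0]]' >/dev/null; python3 st.py
python3 -m creep '[[0,-0.062,0.052,0,0],[0,-0.059,0.056,0,0],[0,-0.057,0.058,0,0],[0,-0.053,0.061,0,0],[0,-0.05,0.064,0,0]]'>/dev/null; python3 st.py
```

```text
theta 1.67 r 63.7 drive F 9.3 radial -3.6 F [-4.9  0.9 -8.6] y -0.0766 w 0.273
theta 1.929 r 63.7 drive F 8.3 radial -0.1 F [-4.7  1.3 -6.7] y -0.0752 w 0.274
```

```bash
python3 -m creep '[[0,-0.048,0.066,0,0],[0,-0.043,0.069,0,0],[0,-0.041,0.07,0,0]]'>/dev/null; python3 st.py; python3 -m creep '[[0,-0.036,0.073,0,0],[0,-0.033,0.074,0,0]]'>/dev/null; python3 st.py; python3 -m creep '[[0,-0.03,0.076,0,0],[0,-0.025,0.077,0,0]]'>/dev/null; python3 st.py
```

```text
theta 2.083 r 63.8 drive F 8.8 radial 1.8 F [-5.6  1.2 -6.9] y -0.0745 w 0.273
theta 2.186 r 63.9 drive F 8.7 radial 3.2 F [-6.1  0.9 -6.8] y -0.0742 w 0.276
theta 2.289 r 63.9 drive F 8.5 radial 3.7 F [-5.8  1.3 -7.2] y -0.0739 w 0.275
```

```bash
python3 -m creep '[[0,-0.022,0.078,0,0],[0,-0.017,0.08,0,0]]'>/dev/null; python3 st.py
```

```text
theta 2.389 r 64.0 drive F 6.9 radial 5.5 F [-6.6  0.8 -5.8] y -0.0738 w 0.269
```

```bash
python3 -m creep '[[0,-0.014,0.08,0,0]]'>/dev/null; python3 st.py; python3 -m creep '[[0,-0.01,0.08,0,0]]'>/dev/null; python3 st.py;  python3 -m creep '[[0,-0.005,0.081,0,0]]'>/dev/null; python3 st.py
```

```text
theta 2.438 r 64.1 drive F 4.6 radial 6.2 F [-6.7  0.7 -3.7] y -0.0737 w 0.273
theta 2.488 r 64.1 drive F 4.8 radial 6.1 F [-6.4  1.5 -4.3] y -0.0736 w 0.27
theta 2.537 r 64.1 drive F 3.5 radial 7.1 F [-7.2  0.7 -3.3] y -0.0736 w 0.274
```

```bash
python3 -m creep '[[0,-0.002,0.082,0,0]]'>/dev/null; python3 st.py; python3 -m creep '[[0,0.001,0.04,0,0],[0,0,0,0,0]]'>/dev/null; python3 st.py;  python3 -m creep '[[0,0.002,0.04,0,0],[0,0,0,0,0]]'>/dev/null; python3 st.py
```

```text
theta 2.588 r 64.2 drive F 1.7 radial 8.0 F [-7.9  1.  -1.9] y -0.0736 w 0.278
theta 2.613 r 64.2 drive F 3.6 radial 8.1 F [-7.9  1.4 -4. ] y -0.0736 w 0.274
theta 2.637 r 64.3 drive F 3.1 radial 8.4 F [-8.   1.2 -3.6] y -0.0736 w 0.273
```

```bash
python3 -m creep '[[0,-0.015,0.04,0,0],[0,0,0,0,0]]'>/dev/null; python3 st.py; python3 -m creep '[[0,0.003,0.04,0,0],[0,0,0,0,0]]'>/dev/null; python3 st.py;  python3 -m creep '[[0,0.004,0.04,0,0],[0,0,0,0,0]]'>/dev/null; python3 st.py
```

```text
theta 2.657 r 64.3 drive F 1.9 radial 7.0 F [-6.7  1.6 -2.5] y -0.0736 w 0.272
theta 2.682 r 64.4 drive F 1.9 radial 6.3 F [-6.1  0.3 -2.5] y -0.0736 w 0.276
theta 2.706 r 64.4 drive F 1.1 radial 6.4 F [-6.1  1.  -2. ] y -0.0737 w 0.275
```

```bash
for i in 1; do python3 -m creep '[[0,0.005,0.04,0,0],[0,0,0,0,0]]'>/dev/null; python3 st.py; python3 -m creep '[[0,0.006,0.04,0,0],[0,0,0,0,0]]'>/dev/null; python3 st.py; python3 -m creep '[[0,0.006,0.04,0,0],[0,0,0,0,0]]'>/dev/null; python3 st.py; python3 -m creep '[[0,0,0,0,0]]'>/dev/null; python3 st.py; done
```

```text
theta 2.731 r 64.4 drive F 0.8 radial 7.0 F [-6.7  1.2 -1.9] y -0.0737 w 0.273
theta 2.756 r 64.4 drive F -0.3 radial 6.8 F [-6.7  0.9 -1. ] y -0.0737 w 0.277
theta 2.78 r 64.5 drive F -0.1 radial 7.0 F [-6.7  1.4 -1.3] y -0.0737 w 0.275
theta 2.78 r 64.5 drive F -0.3 radial 6.9 F [-6.8  0.3 -1.2] y -0.0738 w 0.275
```

```bash
python3 -m creep '[[0,0.007,0.04,0,0],[0,0,0,0,0],[0,0,0,0,0]]'>/dev/null; python3 st.py; python3 -m creep '[[0,0,0,0,0]]'>/dev/null; python3 st.py;python3 -m creep '[[0,0.007,0.04,0,0],[0,0,0,0,0],[0,0,0,0,0]]'>/dev/null; python3 st.py
python3 - <<'E'
from h import *
from cell import vision
d=vision.get_image("scene");np.savez("pics/s3.npz",**d)
cv2.imwrite("pics/s3.png",cv2.resize(d["pixels"][150:300,310:460],None,fx=4,fy=4,interpolation=cv2.INTER_CUBIC))
E
```

```text
theta 2.805 r 64.5 drive F -1.0 radial 6.7 F [-6.7  0.7 -0.5] y -0.0738 w 0.275
theta 2.805 r 64.5 drive F -1.2 radial 7.0 F [-7.1  0.8 -0.5] y -0.0738 w 0.275
theta 2.829 r 64.6 drive F -1.7 radial 6.4 F [-6.5  1.3 -0. ] y -0.0738 w 0.273
```

View pics/s3.png

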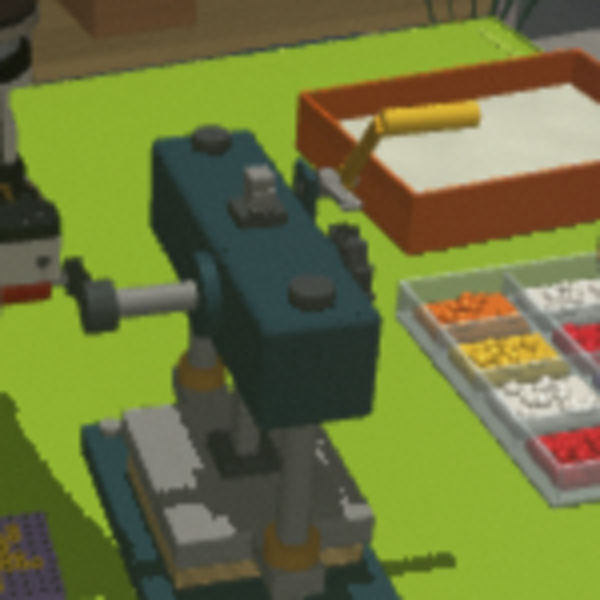

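The plate rests on the panel and bed; the rack is down to (258,185). I've gone slightly past balance, so I'll ease back to neutral and take out the radial strain before letting go.

```bash
python3 -m creep '[[0,-0.02,-0.03,0,0],[0,-0.02,-0.03,0,0],[0,0,0,0,0]]'>/dev/null; python3 st.py; python3 -m creep '[[0,-0.03,0,0,0],[0,0,0,0,0],[0,0,0,0,0]]'>/dev/null; python3 st.py
```

```text
theta 2.787 r 64.6 drive F -3.1 radial 1.3 F [-2.  -0.   2.7] y -0.0737 w 0.271
theta 2.786 r 64.9 drive F -1.7 radial -6.4 F [ 5.8 -1.6  3.1] y -0.0736 w 0.27
```

```bash
python3 -m creep '[[0,0.022,0,0,0],[0,0,0,0,0],[0,0,0,0,0],[0,0,0,0,0]]'; python3 st.py; python3 -m creep '[[0,0,0,0,0]]'>/dev/null; python3 st.py; python3 -m creep '[[0,-0.004,-0.03,0,0],[0,0,0,0,0],[0,0,0,0,0]]'>/dev/null; python3 st.py
```

```text
clock: 24.52
position: [0.4818, -0.0736, 0.1963]
ee_rot: [2.357, 2.074, 0.003]
force: [5.7, -0.8, 3.9]
width: 0.277
gripper_force: 35.0
theta 2.792 r 64.9 drive F -2.5 radial -6.4 F [ 5.7 -0.8  3.9] y -0.0736 w 0.277
theta 2.792 r 64.9 drive F -1.2 radial -6.0 F [ 5.2 -3.   2.5] y -0.0736 w 0.271
theta 2.774 r 64.8 drive F -2.4 radial -5.9 F [ 5.2 -1.4  3.6] y -0.0736 w 0.27
```

```bash
python3 -m creep '[[0,0.006,0.04,0,0],[0,0,0,0,0],[0,0,0,0,0]]'>/dev/null; python3 st.py; python3 -m creep '[[0,0,0,0,0]]' 10 >/dev/null; python3 st.py; python3 -m creep '[[0,0,0,0,0],[0,0,0,0,0]]' 3 >/dev/null; python3 st.py
```

```text
theta 2.8 r 64.9 drive F -1.1 radial -5.7 F [ 5.1 -1.6  2.3] y -0.0736 w 0.277
theta 2.8 r 64.9 drive F -1.2 radial -6.9 F [ 6.2 -2.6  2.7] y -0.0736 w 0.279
theta 2.802 r 65.5 drive F 0.0 radial -5.2 F [ 4.9 -1.7  1.2] y -0.0736 w 0.283
```

```bash
python3 -m creep '[[0,0,0,0,0.3],[0,0,0,0,0.35],[0,0,0,0,0.4],[0,0,0,0,0.5],[0,0,0,0,0.6],[0,0,0,0,0.6]]'; python3 -m creep '[[0,0,-0.3,0,0.6],[0,0,-0.8,0,0.6],[0,0,-1,0,0.6],[0,0,-1,0,0.6],[0,0,-1,0,0.6],[0,0,-1,0,0.6],[-1,0,0,0,0.6],[-1,0,0,0,0.6],[0,0,0,0,0.6]]'
python3 - <<'E'
from h import *
from cell import vision
d=vision.get_image("scene");np.savez("pics/s4.npz",**d)
cv2.imwrite("pics/s4.png",cv2.resize(d["pixels"][160:340,270:460],None,fx=3.3,fy=3.3,interpolation=cv2.INTER_CUBIC))
a=load("pics/s3.npz")["pixels"].astype(int);b=d["pixels"].astype(int)
D=abs(a-b).max(-1)[150:300,365:460];print('changed px press right part',(D>40).sum())
E
```

```text
clock: 26.52
position: [0.4805, -0.0734, 0.1953]
ee_rot: [-2.358, -2.076, 0.0]
force: [-0.8, -0.6, -0.0]
width: 0.596
gripper_force: 0.0
clock: 27.65
position: [0.4696, -0.1561, 0.4]
ee_rot: [2.363, 2.069, -0.001]
force: [-0.3, 0.8, -0.9]
width: 0.601
gripper_force: 0.0
changed px press right part 1
```

View pics/s4.png

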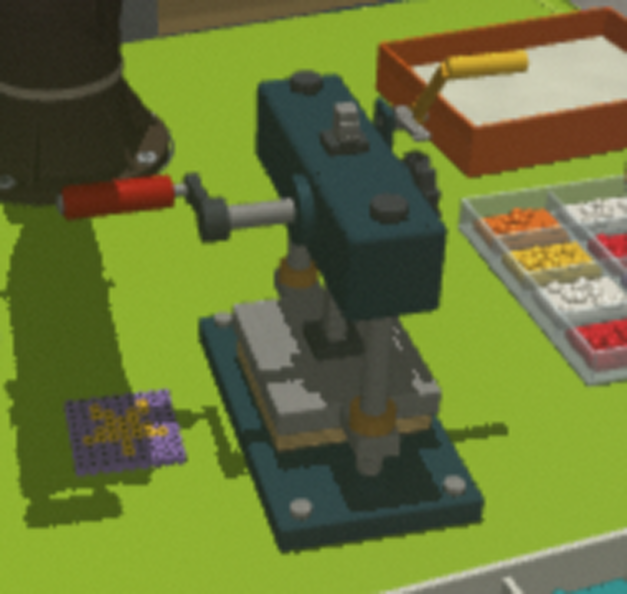

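The plate sits flat on the panel, the crank is at rest and unmoved after release (grip at (118,197)), the lever is up, and the robot touches nothing.

```bash
python3 -m creep '[[0,0,0,0,0.6],[0,0,0,0,0.6]]' >/dev/null; python3 -c "from cell import sign_off;print(sign_off())"
```

```text
the job is handed in; nothing more can be done
None
```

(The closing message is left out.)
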